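Long spindle through the three-tier vial carousel

TASK

Assemble the three-tier vial carousel: take the long spindle with the wide flange out of the spindle stand and lower it gently, upright, through the centre holes of all three tiers until its flange sits on the top tier, then let go. Do not let it drop into the holes, and leave the short spindle standing in the stand.

Things in the scene. Friction and masses are not known exactly. Their poses are not given: they have to be found in the camera images.
- spindle_grip (a point): Long spindle: centre of its black round grip (24 mm diameter, 55 mm tall). Steel flange below the grip: 52 mm diameter, 8 mm thick, underside 35.5 mm below this point; then a 12 mm rod, 95 mm long. 158 mm in all, 0.14 to 0.26 kg, z up along the rod. Loose, it starts upright in one hole (varies) of a fixed grey block with three holes; the tallest thing there, all else in the block is lower than its flange.
- spindle_tip (a point): Lower end of the long spindle's rod, on its axis, 130.5 mm below the centre of the grip; slightly tapered. It starts 6 mm above the bench, at the floor of a 16 mm hole 40 mm deep in the grey block (64 x 180 mm, 46 mm high, holes 55 mm apart in a row).
- carousel: Fixed three-tier carousel: white plates, 144 mm diameter, tops 25, 63 and 103 mm above the bench, 10, 8 and 8 mm thick, each with a 30 mm centre hole, all in line. Origin: bench level under the holes; z up. Vials in a ring of 54 mm radius stick up 10 mm from the top plate. Flange seated: tip 8 mm above the bench. The similar two-tier one (63 mm high) is not to be used; sides vary.
- short_grip (a point): Centre of the black grip (20 mm diameter, 30 mm tall) of the short spindle (91 mm long in all, flange 36 mm), which stands in another hole of the grey block and must stay there; its top is 97 mm above the bench. The third hole holds a thin rod with a white ball.
Mind the look-alikes: they are no part of the job. What is shaped like the part that bears spindle_grip but green is not meant.

How it is judged:
On the way, in this order (a step that is already met when the one before it is completed fails the run):
1. the long spindle's tip has passed into the top tier's centre hole (horizontal distance between spindle_tip and carousel below 0.02 m and z of spindle_tip in the frame of carousel below 0.1 m and angle between spindle_grip's own z axis and vertical below 0.26 rad).
2. its tip has passed into the middle tier's hole (horizontal distance between spindle_tip and carousel below 0.02 m and z of spindle_tip in the frame of carousel below 0.06 m and angle between spindle_grip's own z axis and vertical below 0.26 rad).
3. its tip has passed into the bottom tier's hole (horizontal distance between spindle_tip and carousel below 0.02 m and z of spindle_tip in the frame of carousel below 0.022 m and angle between spindle_grip's own z axis and vertical below 0.26 rad).
At the end, for the whole second after the job is handed in: The long spindle is at rest through all three centre holes of the three-tier carousel: tip within 20 mm of the hole line and at most 18 mm above the bench (flange within 10 mm of the top tier), grip centre within 30 mm of the line, within 10 degrees of upright (horizontal distance between spindle_tip and carousel below 0.02 m and horizontal distance between spindle_grip and carousel below 0.03 m and z of spindle_tip in the frame of carousel below 0.018 m and angle between spindle_grip's own z axis and vertical below 0.175 rad and linear speed of spindle below 0.03 m/s); the robot touches nothing.
It fails at once if the long spindle drops into the holes (faster than 0.5 m/s while its tip is inside the carousel) (horizontal distance between spindle_tip and carousel below 0.02 m and z of spindle_tip in the frame of carousel below 0.1 m and linear speed of spindle above 0.5 m/s).
It fails at once if the short spindle is moved more than 30 mm from its place (distance of short_grip from where it was at the start of the episode above 0.03 m).
It also fails if it takes over 43 s, if anything falls off the work surface, if the arm or the gripper's body presses on something with over 40 N, if the wrist force passes 120 N, or if a joint passes its speed limit or range.

ROBOT

A 7-joint arm with a two-finger parallel gripper is mounted at the origin on the work surface. World frame = base frame: x ahead of the robot, y to its left, z up, the work surface at z = 0. Lengths are in m, angles in rad, forces in N, time in s.
With the tool pointing down it reaches from about 0.4 to 0.875 m from the base axis. Payload 19.3 kg.
Tool frame: the origin (TCP) lies on the front face of the gripper's body, between the roots of the fingers; the fingertips stand env.tips_ahead ahead of it and the grasp point (between the pads) lies 54 mm ahead of it (env.tips_ahead is the distance from the TCP to the fingertips, in m); z points along the fingers, x is the direction in which the jaws open and shut, and the axes are right-handed (so a half turn about z gives the same grasp; the last joint's range is limited). The gripper opens to 85 mm and grips with 20 to 120 N. Pads are 22 mm wide; open, the fingers measure 114 mm over their backs; the gripper's body (76 mm by 85 mm) begins 54 mm behind the grasp point. The pads swing forward as they close: fully open they stand 13 mm farther back than shut.
Start: joints at [1.083, 0.521, -0.036, 1.599, 0.021, 1.021, -0.113], TCP at [0.254, -0.571, 0.304] pointing down, gripper open.
Joint ranges: [-2.91, 2.91], [-0.3, 2.13], [-1.5, 1.42], [0.17, 2.43], [-1.26, 4.41], [0.16, 1.93], [-2.52, 2.52]. Speed limits (rad/s): [1.89, 1.89, 2.39, 2.39, 3.01, 3.01, 3.01].

INTERFACE

Orientations are given as a unit quaternion [x, y, z, w].
In Python, from station import env gives the robot as it stands.
- The arm moves only by the tool apply_moves, never from a script. Its argument "plan" is a list of rows, each an object of numbers: "gripper": the opening, from 0 (shut) to 1 (fully open); "tx", "ty", "tz": the shift along the tool's x, y, z each as a share of 0.3 m, from -1 to 1; "wx", "wy", "wz": the turn, a rotation vector about the tool's x, y, z each as a share of pi rad, from -1 to 1. A call has 1 to 8 rows; each row is the pose to reach, as a shift and turn from the pose commanded when the call began, along the tool's axes at that moment, turning the shorter way round; what a row does not reach only later rows make up. A row lasts 1/10 s, in which the tool goes at most 50 mm and 8.59 degrees, less where a joint would pass 70% of its speed; a pose out of reach is approached as far as the arm can. A call with a number of a shift or a turn outside -1 to 1 is refused whole. A call with a gripper value outside its range is refused whole. The fingers move at their own pace and stop on an object; "newtons" is the grip in N (left out, the last holds). Time passes only in rows, so rows that repeat a pose let the fingers close. It gives the time, the measured TCP pose, the force and the opening at its end, in the units of the state.
- env.get_obs(): the state, without advancing time (a new reading comes with each control period).
- env.grab_frame(name): name is "side" or "top" or "wrist"; returns a dict with "pixels" (420x560x3 uint8, blue, green, red), "z_map" (420x560 float32, m along the optical axis (not along the pixel's ray), 0 where there is no reading), "fov_y" (degrees; the focal length in pixels is half the picture's height over the tangent of half this angle, whatever the lens; pixels are square), "cx", "cy" (the principal point, pixels), "R" (3x3) and "t" (3): a world point X has camera coordinates R X + t; the wrist camera has in their place "tool_from_camera" (4x4, takes a point from camera to tool coordinates, whose origin is the TCP and whose axes are the tool frame's). Camera axes: x right, y down, z forward; pixel columns grow to the right and rows downward; lengths in m; the calibration is good to about 2 mm. A picture is of the moment at which its call begins: read the wrist's pose just before it.
- env.job_done(): hands the job in, once; it reports no verdict.
Trained networks look in a picture, given as the dict that the camera call returned (one of the last four; its "shot" number tells which), for a name from the list of things; names that differ only in an ending like _2 or _b are one class to them, and where a whole thing is asked for, a point or a joint stands for the part that bears it (a point fixed in the world has none). Each returns a list of dicts, best first, with "p" (0 to 1); they miss things now and then, are a little off and sometimes report something else, mostly with a low value. They report only what shows in the picture. A call takes as long as a camera call. They do not tell look-alikes from the thing itself.
- env.find_in(query, picture): "centre" ([x, y, z] in m, in world coordinates, good to about 4 mm: the middle of the surface that is visible of it).
- env.trace(query, picture): "region" (420x560 bool, what is visible of it).
The state is a dict: "clock": time; "joint_pos": joint angles; "qvel": joint speeds; "joint_efforts": joint torques, N m; "tool_pos": TCP position; "tcp_rot": TCP orientation; "contact_force": force on the tool from outside, world axes, zero at the start; "torque": the same for the moment, N m; "gripper_width": opening from 0.0 (shut) to 1.0 (fully open).
Only numpy, scipy, OpenCV 4.12 (cv2) and the standard library are available. Lean on these libraries where they do the work, as an engineer would, in place of code of your own. Each camera call takes 0.05 s, during which the arm holds its last target.

## Working session

There is one attempt and no reset: what is moved stays moved. The work goes in short steps, Python scripts to look and compute and a tool call to move; the robot and the scene stay as the last step left them, time stands still between calls to the robot, and variables do not carry over. Pictures are saved under pics/ and viewed, and the job is handed in when it is done.

Besides the shell and the picture viewer there is one more tool, called after ">>>" by a JSON object that holds its "method" and its "body", one argument or row to a line. apply_moves: Moves the arm, as the interface text tells. Its arguments: {"type":"object","properties":{"plan":{"type":"array","items":{"type":"object","properties":{"gripper":{"type":"number"},"tx":{"type":"number"},"ty":{"type":"number"},"tz":{"type":"number"},"wx":{"type":"number"},"wy":{"type":"number"},"wz":{"type":"number"}}}},"newtons":{"type":"number"}},"required":["plan"]}

```bash
mkdir -p pics; ls
cat > h.py <<'E'
import numpy as np, cv2
from station import env
def f(p): return 210/np.tan(np.radians(p['fov_y'])/2)
def world(p,u,v,z=None,obs=None):
    z=p['z_map'][int(v),int(u)] if z is None else z
    c=np.array([(u-p['cx'])/f(p)*z,(v-p['cy'])/f(p)*z,z])
    if 'R' in p: return np.array(p['R']).T@(c-np.array(p['t']))
    from scipy.spatial.transform import Rotation as Ro
    T=np.array(p['tool_from_camera']); q=T[:3,:3]@c+T[:3,3]
    return Ro.from_quat(obs['tcp_rot']).as_matrix()@q+np.array(obs['tool_pos'])
def cloud(p,obs=None):
    z=p['z_map'].astype(float); v,u=np.mgrid[:420,:560]
    c=np.stack([(u-p['cx'])/f(p)*z,(v-p['cy'])/f(p)*z,z],-1)
    if 'R' in p: w=(c-np.array(p['t']))@np.array(p['R'])
    else:
        from scipy.spatial.transform import Rotation as Ro
        T=np.array(p['tool_from_camera']); q=c@T[:3,:3].T+T[:3,3]
        w=q@Ro.from_quat(obs['tcp_rot']).as_matrix().T+np.array(obs['tool_pos'])
    w[z<=0]=np.nan
    return w
E
python3 - <<'E'
from h import *
o=env.get_obs();print(o, env.tips_ahead)
for n in ['side','top']:
    p=env.grab_frame(n);cv2.imwrite(f'pics/{n}0.png',p['pixels'])
    for q in ['spindle_grip','spindle_tip','carousel','short_grip']:
        print(n,q,[(np.round(d['centre'],3).tolist(),round(d['p'],2)) for d in env.find_in(q,p)])
E
```

```text
pics
{'clock': 0.0, 'joint_pos': array([ 1.0827895 ,  0.52197924, -0.03632595,  1.59997788,  0.02118093,
        1.02107033, -0.11279842]), 'qvel': array([-0.00029877, -0.00077472, -0.00012224, -0.00033054,  0.00073511,
        0.00132063,  0.00143561]), 'joint_efforts': array([-1.40222484e-03, -9.27095175e+01,  1.97876640e+00, -3.69928193e+01,
        1.76951877e-02,  8.27976532e-03,  1.18085586e-05]), 'tool_pos': array([ 0.25347862, -0.571033  ,  0.30335815]), 'tcp_rot': array([ 8.38372855e-01, -5.45096946e-01, -4.55490808e-04, -2.61713738e-04]), 'contact_force': array([-0.03243646, -0.20389817,  0.01601422]), 'torque': array([-0.04059453,  0.00901378,  0.08093896]), 'gripper_width': 1.0053279248841833} 0.0726
side spindle_grip [([0.493, 0.148, 0.102], 0.76), ([0.499, 0.041, 0.11], 0.61)]
side spindle_tip [([0.498, 0.146, 0.101], 0.76), ([0.496, 0.042, 0.109], 0.73)]
side carousel []
side short_grip [([0.488, -0.01, 0.072], 0.79)]
top spindle_grip [([0.497, 0.153, 0.107], 0.75), ([0.498, 0.047, 0.111], 0.6)]
top spindle_tip [([0.498, 0.05, 0.112], 0.77), ([0.493, 0.147, 0.102], 0.69)]
top carousel [([0.516, -0.269, 0.102], 0.77)]
top short_grip [([0.485, 0.0, 0.069], 0.78)]
```

View pics/side0.png

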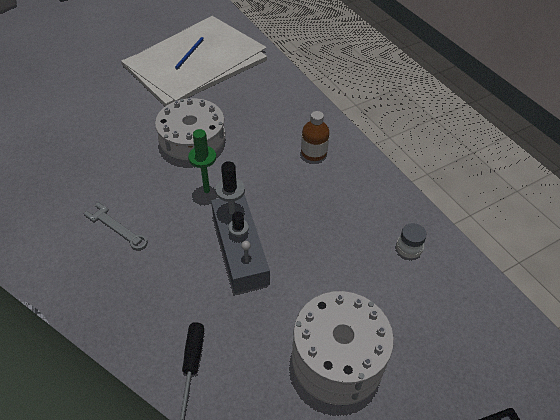

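View pics/top0.png

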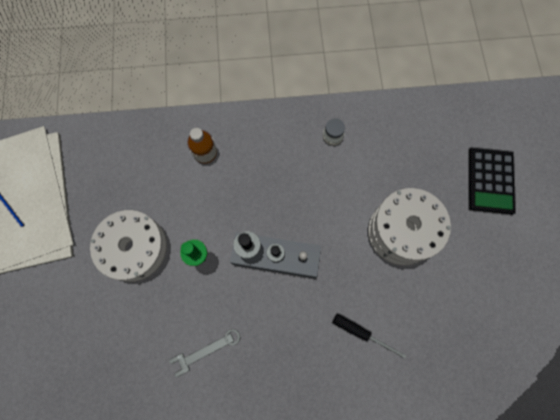

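The candidates are the black long spindle (side 229,178; top 246,242), the green look-alike (side 201,148; top 193,252) and the short black spindle (side 238,222; top 276,252). The black one with the wide flange fits. The right carousel (top 413,223) looks taller, so I'll check that with depth.

```bash
cat > m.py <<'E'
from h import *
from scipy.optimize import least_squares
def circ(P,r=None):
    P=P[:,:2];c=P.mean(0)
    if r: s=least_squares(lambda x:np.hypot(*(P-x[:2]).T)-r,c,loss='soft_l1',f_scale=.001).x;return s,r
    s=least_squares(lambda x:np.hypot(*(P-x[:2]).T)-x[2],[*c,.03],loss='soft_l1',f_scale=.001).x;return s[:2],s[2]
E
python3 - <<'E'
from m import *
for n in ['side','top']:
    p=env.grab_frame(n);w=cloud(p);z=w[...,2]
    bx=[(170,150,270,300),(280,280,410,400)] if n=='side' else [(220,220,330,285),(360,180,460,270)]
    for i,b in enumerate(bx):
        cv2.imwrite(f'pics/{n}c{i}.png',cv2.resize(p['pixels'][b[1]:b[3],b[0]:b[2]],None,fx=5,fy=5,interpolation=cv2.INTER_CUBIC)[:600,:800])
    g=np.hypot(w[...,0]-.497,w[...,1]-.047)<.05
    print(n,'tops',np.sort(z[g])[-8:])
    a=g&(z>.160); print('griptop',a.sum(),w[a].mean(0))
    m=g&(z>.097)&(z<.108);P=w[m];print('flange',m.sum(),P.mean(0),P.min(0),P.max(0))
    grip=g&(z>.115)&(z<.155);P=w[grip];print('grip',len(P),P.mean(0),circ(P,.012))
    # carousel
    d=np.hypot(w[...,0]-.516,w[...,1]+.269)<.12
    for zz in (.103,.063):
        m=d&(abs(z-zz)<.004);print('plate',zz,m.sum(),w[m].mean(0),w[m].min(0),w[m].max(0))
    # hole: non-plate near centre
    m=d&(abs(z-.103)<.004);mm=m.astype(np.uint8)
    c=w[m].mean(0);
    cn,h=cv2.findContours(mm,cv2.RETR_CCOMP,cv2.CHAIN_APPROX_NONE)
    for k,q in enumerate(cn):
        P=np.array([w[y,x] for x,y in q[:,0]])
        if len(P)>15: print(' contour',h[0][k][3],len(P),circ(P))
E
```

```text
side tops [0.16551244 0.16554189 0.16561854 0.16562139 0.16595718 0.16605722
 0.16614451 0.16714168]
griptop 130 [0.50369389 0.04659548 0.16368964]
flange 134 [0.49969968 0.03341324 0.10524744] [ 0.47885828 -0.0024153   0.09700083] [0.52931836 0.06991874 0.10798126]
grip 220 [0.50113741 0.04008585 0.13574391] (array([0.50472736, 0.04881011]), 0.012)
plate 0.103 6345 [ 0.51571124 -0.28255926  0.10348981] [ 0.44741581 -0.35080317  0.09904508] [ 0.59086437 -0.20762003  0.10699811]
plate 0.063 1149 [ 0.49065288 -0.30473551  0.06317714] [ 0.44712796 -0.35041905  0.05900053] [ 0.56075907 -0.23061893  0.06696015]
 contour -1 274 (array([ 0.5189087, -0.2787138]), np.float64(0.07098084389389406))
 contour 0 29 (array([ 0.52333402, -0.33050745]), np.float64(0.007575856208433439))
 contour 0 29 (array([ 0.46737741, -0.27747256]), np.float64(0.00757369674768967))
 contour 0 29 (array([ 0.55021914, -0.32221382]), np.float64(0.007711263496220195))
 contour 0 29 (array([ 0.47393879, -0.250181  ]), np.float64(0.007777556880228413))
 contour 0 29 (array([ 0.56969785, -0.30201339]), np.float64(0.00790
[... 1268 characters left out ...]
loat64(0.00751676214752708))
 contour 0 22 (array([ 0.49214756, -0.23161668]), np.float64(0.0074744003247250055))
 contour 0 20 (array([ 0.52201929, -0.3317767 ]), np.float64(0.007535026667475786))
 contour 0 44 (array([ 0.51938098, -0.27453679]), np.float64(0.01560065605845742))
 contour 0 21 (array([ 0.54690532, -0.22987392]), np.float64(0.007749857615664378))
 contour 0 22 (array([ 0.54963048, -0.3242604 ]), np.float64(0.007868711544451434))
 contour 0 20 (array([ 0.56714296, -0.24887215]), np.float64(0.007876462770886893))
 contour 0 20 (array([ 0.56899402, -0.30319739]), np.float64(0.007832923034900057))
 contour 0 21 (array([ 0.57554046, -0.27641969]), np.float64(0.007920111860885573))
```

View pics/sidec0.png

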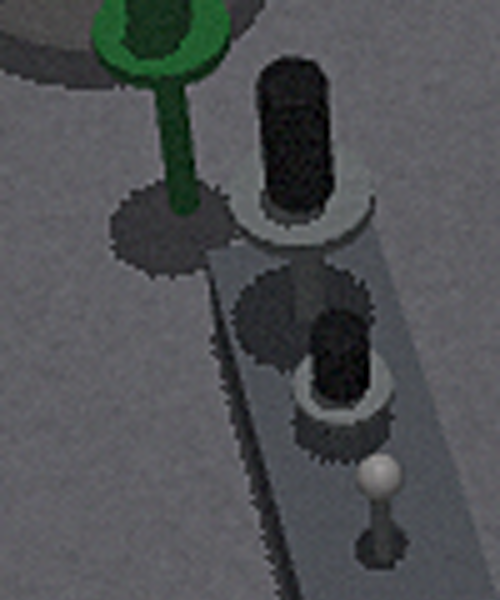

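>>> {"method": "apply_moves", "body": {
  "plan": [
    {"tx": -0.45, "ty": -0.98, "wz": -0.369, "gripper": 1},
    {"tx": -0.45, "ty": -0.98, "wz": -0.369},
    {"tx": -0.45, "ty": -0.98, "wz": -0.369},
    {"tx": -0.45, "ty": -0.98, "wz": -0.369},
    {"tx": -0.45, "ty": -0.98, "wz": -0.369},
    {"tx": -0.45, "ty": -0.98, "wz": -0.369},
    {"tx": -0.45, "ty": -0.98, "wz": -0.369},
    {"tx": -0.45, "ty": -0.98, "wz": -0.369}
  ]
}}

```text
invalid input at $.plan[0]: expected keys gripper, tx, ty, tz, wx, wy, wz
```

The crop confirms it: black grip with a wide steel flange in the end hole (crop 295,140). The short spindle (340,360) and the ball rod (380,480) sit beside it, and the green look-alike is outside the block.

>>> {"method": "apply_moves", "body": {
  "plan": [
    {"tx": -0.45, "ty": -0.98, "tz": 0, "wx": 0, "wy": 0, "wz": -0.369, "gripper": 1},
    {"tx": -0.45, "ty": -0.98, "tz": 0, "wx": 0, "wy": 0, "wz": -0.369, "gripper": 1},
    {"tx": -0.45, "ty": -0.98, "tz": 0, "wx": 0, "wy": 0, "wz": -0.369, "gripper": 1},
    {"tx": -0.45, "ty": -0.98, "tz": 0, "wx": 0, "wy": 0, "wz": -0.369, "gripper": 1},
    {"tx": -0.45, "ty": -0.98, "tz": 0, "wx": 0, "wy": 0, "wz": -0.369, "gripper": 1},
    {"tx": -0.45, "ty": -0.98, "tz": 0, "wx": 0, "wy": 0, "wz": -0.369, "gripper": 1},
    {"tx": -0.45, "ty": -0.98, "tz": 0, "wx": 0, "wy": 0, "wz": -0.369, "gripper": 1},
    {"tx": -0.45, "ty": -0.98, "tz": 0, "wx": 0, "wy": 0, "wz": -0.369, "gripper": 1}
  ]
}}

```text
clock: 1.4
tool_pos: [0.4702, -0.325, 0.3041]
tcp_rot: [1.0, 0.009, 0.001, -0.001]
contact_force: [-0.3, -1.0, -0.1]
gripper_width: 0.998
```

Run:
```python
from h import *
o=env.get_obs();p=env.grab_frame('wrist');cv2.imwrite('pics/w1.png',p['pixels']);print(o['tool_pos'],o['tcp_rot'],o['joint_pos'],p['tool_from_camera'],o['clock'])
```

```text
[ 0.47017068 -0.32503172  0.30411583] [ 9.99960183e-01  8.88301473e-03  6.71000275e-04 -5.24233326e-04] [ 0.7779256   0.4570703  -0.38090876  1.73023438  0.19554943  0.9911424
  0.34275788] [[ 9.99999635e-01  7.80139935e-04 -3.47767620e-04 -3.57903573e-04]
 [-6.37894666e-04  9.52884751e-01  3.03331906e-01 -7.77227072e-02]
 [ 5.68023795e-04 -3.03331573e-01  9.52884901e-01 -6.95850888e-02]
 [ 0.00000000e+00  0.00000000e+00  0.00000000e+00  1.00000000e+00]] 1.4
```

View pics/w1.png

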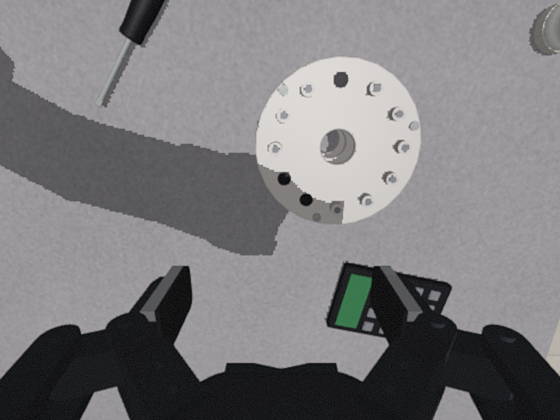

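The wrist view shows the three-tier carousel, with its centre hole at (337,147).

```bash
cat > car.py <<'E'
from m import *
o=env.get_obs();p=env.grab_frame('wrist');w=cloud(p,o);z=w[...,2]
d=np.hypot(w[...,0]-.519,w[...,1]+.277)<.1
m=(d&(abs(z-.103)<.004));print('plate z',w[m].mean(0))
cn,h=cv2.findContours(m.astype(np.uint8),cv2.RETR_CCOMP,cv2.CHAIN_APPROX_NONE)
for k,q in enumerate(cn):
    P=np.array([w[y,x] for x,y in q[:,0]])
    if len(P)>60: print(h[0][k][3],len(P),circ(P))
E
python3 car.py
```

```text
plate z [ 0.51649034 -0.27170969  0.10270159]
-1 472 (array([ 0.51762807, -0.27614145]), np.float64(0.07099486884728803))
0 100 (array([ 0.51762317, -0.27622989]), np.float64(0.015187067632455533))
```

>>> {"method": "apply_moves", "body": {
  "plan": [
    {"tx": 0.11, "ty": -1, "tz": 0, "wx": 0, "wy": 0, "wz": 0.006, "gripper": 1},
    {"tx": 0.11, "ty": -1, "tz": 0, "wx": 0, "wy": 0, "wz": 0.006, "gripper": 1},
    {"tx": 0.11, "ty": -1, "tz": 0, "wx": 0, "wy": 0, "wz": 0.006, "gripper": 1},
    {"tx": 0.11, "ty": -1, "tz": 0, "wx": 0, "wy": 0, "wz": 0.006, "gripper": 1},
    {"tx": 0.11, "ty": -1, "tz": 0, "wx": 0, "wy": 0, "wz": 0.006, "gripper": 1},
    {"tx": 0.11, "ty": -1, "tz": 0, "wx": 0, "wy": 0, "wz": 0.006, "gripper": 1},
    {"tx": 0.11, "ty": -1, "tz": 0, "wx": 0, "wy": 0, "wz": 0.006, "gripper": 1},
    {"tx": 0.11, "ty": -1, "tz": 0, "wx": 0, "wy": 0, "wz": 0.006, "gripper": 1}
  ]
}}

```text
clock: 2.3
tool_pos: [0.4987, -0.0279, 0.304]
tcp_rot: [1.0, -0.007, 0.0, 0.0]
contact_force: [-0.2, -0.8, -0.1]
gripper_width: 0.997
```

Run:
```python
from m import *
o=env.get_obs();p=env.grab_frame('wrist');cv2.imwrite('pics/w2.png',p['pixels']);print(o['tool_pos'],o['tcp_rot'],o['qvel'].round(3))
w=cloud(p,o);z=w[...,2]
g=np.hypot(w[...,0]-.504,w[...,1]-.05)<.045
for lo,hi in((.158,.17),(.115,.158),(.096,.109)):
    m=g&(z>lo)&(z<hi);P=w[m];print(lo,len(P),P.mean(0),P.min(0),P.max(0),circ(P,.012))
for q in ['spindle_grip','short_grip']: print(q,[(np.round(d['centre'],3).tolist(),round(d['p'],2)) for d in env.find_in(q,p)])
```

```text
[ 0.49867331 -0.02790738  0.30397021] [ 9.99974007e-01 -7.20966677e-03  5.26613140e-05  6.18767841e-05] [ 0.043  0.002  0.025 -0.002  0.003  0.003  0.028]
0.158 1063 [0.50299024 0.05063813 0.16352033] [0.49147735 0.03937638 0.15990582] [0.51444195 0.0617966  0.16566657] (array([0.50311775, 0.04505376]), 0.012)<stdin>:6: RuntimeWarning: Mean of empty slice.
  ret = um.true_divide(
Traceback (most recent call last):
ValueError: zero-size array to reduction operation minimum which has no identity
```

View pics/w2.png

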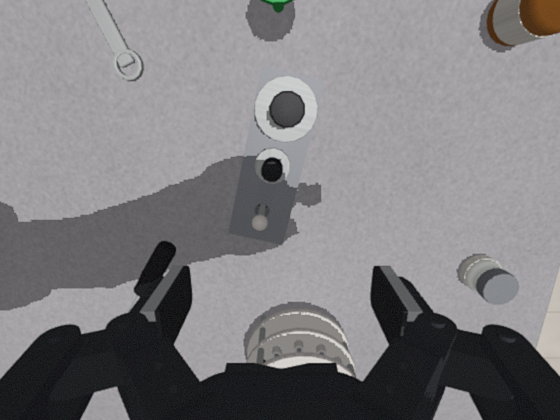

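>>> {"method": "apply_moves", "body": {
  "plan": [
    {"tx": 0.011, "ty": -0.262, "tz": 0, "wx": 0, "wy": 0, "wz": 0, "gripper": 1},
    {"tx": 0.011, "ty": -0.262, "tz": 0, "wx": 0, "wy": 0, "wz": 0, "gripper": 1},
    {"tx": 0.011, "ty": -0.262, "tz": 0.1, "wx": 0, "wy": 0, "wz": 0, "gripper": 1},
    {"tx": 0.011, "ty": -0.262, "tz": 0.1, "wx": 0, "wy": 0, "wz": 0, "gripper": 1},
    {"tx": 0.011, "ty": -0.262, "tz": 0.1, "wx": 0, "wy": 0, "wz": 0, "gripper": 1}
  ]
}}

```text
clock: 2.85
tool_pos: [0.503, 0.0485, 0.274]
tcp_rot: [1.0, -0.008, -0.001, 0.0]
contact_force: [0.4, -1.2, 0.5]
gripper_width: 0.999
```

>>> {"method": "apply_moves", "body": {
  "plan": [
    {"tx": 0, "ty": -0.007, "tz": 0.1, "wx": 0, "wy": 0, "wz": 0, "gripper": 1},
    {"tx": 0, "ty": -0.007, "tz": 0.2, "wx": 0, "wy": 0, "wz": 0, "gripper": 1},
    {"tx": 0, "ty": -0.007, "tz": 0.263, "wx": 0, "wy": 0, "wz": 0, "gripper": 1},
    {"tx": 0, "ty": -0.007, "tz": 0.263, "wx": 0, "wy": 0, "wz": 0, "gripper": 1},
    {"tx": 0, "ty": -0.007, "tz": 0.263, "wx": 0, "wy": 0, "wz": 0, "gripper": 1}
  ]
}}

```text
clock: 3.35
tool_pos: [0.5036, 0.0515, 0.1962]
tcp_rot: [1.0, -0.007, 0.0, 0.0]
contact_force: [0.3, 0.1, 0.2]
gripper_width: 0.999
```

Run:
```python
from h import *
o=env.get_obs();print(o['tool_pos'],o['contact_force'])
p=env.grab_frame('side');cv2.imwrite('pics/s2.png',cv2.resize(p['pixels'][100:300,130:340],None,fx=3,fy=3))
```

```text
[0.50356786 0.05150067 0.19618344] [0.27432823 0.11686609 0.24621117]
```

View pics/s2.png

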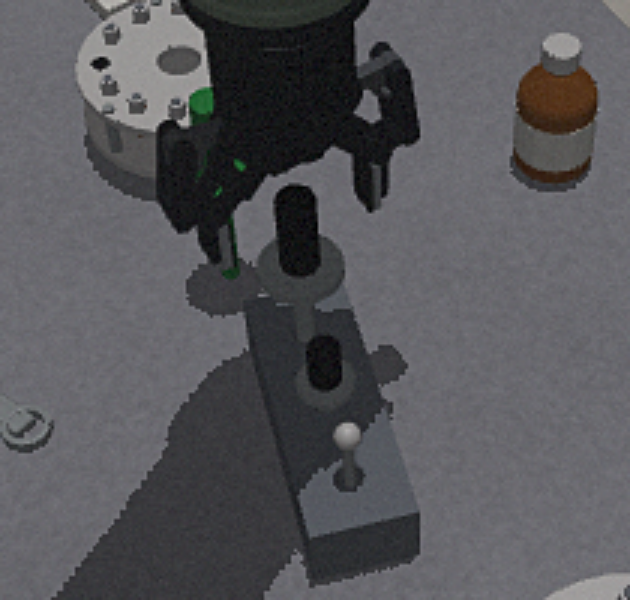

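The grip stands between the fingers (297,230), so I'm closing.

>>> {"method": "apply_moves", "body": {
  "plan": [
    {"tx": 0, "ty": 0, "tz": 0, "wx": 0, "wy": 0, "wz": 0, "gripper": 0},
    {"tx": 0, "ty": 0, "tz": 0, "wx": 0, "wy": 0, "wz": 0, "gripper": 0},
    {"tx": 0, "ty": 0, "tz": 0, "wx": 0, "wy": 0, "wz": 0, "gripper": 0},
    {"tx": 0, "ty": 0, "tz": 0, "wx": 0, "wy": 0, "wz": 0, "gripper": 0},
    {"tx": 0, "ty": 0, "tz": 0, "wx": 0, "wy": 0, "wz": 0, "gripper": 0},
    {"tx": 0, "ty": 0, "tz": 0, "wx": 0, "wy": 0, "wz": 0, "gripper": 0},
    {"tx": 0, "ty": 0, "tz": 0, "wx": 0, "wy": 0, "wz": 0, "gripper": 0},
    {"tx": 0, "ty": 0, "tz": 0, "wx": 0, "wy": 0, "wz": 0, "gripper": 0}
  ],
  "newtons": 80
}}

```text
clock: 4.2
tool_pos: [0.5031, 0.0524, 0.1954]
tcp_rot: [1.0, -0.006, 0.0, 0.0]
contact_force: [-0.8, -0.3, 8.0]
gripper_width: 0.262
```

>>> {"method": "apply_moves", "body": {
  "plan": [
    {"tx": 0, "ty": 0, "tz": -0.05, "wx": 0, "wy": 0, "wz": 0, "gripper": 0},
    {"tx": 0, "ty": 0, "tz": -0.1, "wx": 0, "wy": 0, "wz": 0, "gripper": 0},
    {"tx": 0, "ty": 0, "tz": -0.18, "wx": 0, "wy": 0, "wz": 0, "gripper": 0},
    {"tx": 0, "ty": 0, "tz": -0.28, "wx": 0, "wy": 0, "wz": 0, "gripper": 0},
    {"tx": 0, "ty": 0, "tz": -0.4, "wx": 0, "wy": 0, "wz": 0, "gripper": 0},
    {"tx": 0, "ty": 0, "tz": -0.52, "wx": 0, "wy": 0, "wz": 0, "gripper": 0},
    {"tx": 0, "ty": 0, "tz": -0.52, "wx": 0, "wy": 0, "wz": 0, "gripper": 0},
    {"tx": 0, "ty": 0, "tz": -0.52, "wx": 0, "wy": 0, "wz": 0, "gripper": 0}
  ]
}}

```text
clock: 5.0
tool_pos: [0.5029, 0.0522, 0.3511]
tcp_rot: [1.0, -0.006, 0.0, 0.0]
contact_force: [-0.2, 0.1, -2.4]
gripper_width: 0.262
```

Run:
```python
from h import *
o=env.get_obs();print(o['tool_pos'],o['contact_force'],o['gripper_width'])
p=env.grab_frame('side');cv2.imwrite('pics/s3.png',cv2.resize(p['pixels'][60:300,130:370],None,fx=2.5,fy=2.5))
```

```text
[0.50289478 0.05218321 0.35109669] [-0.21900173  0.14871616 -2.43910088] 0.26196087248642824
```

View pics/s3.png

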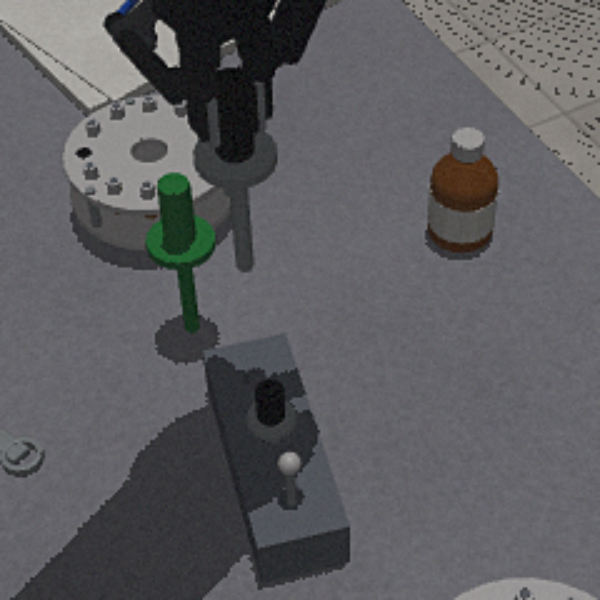

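The spindle is held upright, with the tip at crop (245,268). The short spindle is still in place. Moving over to the three-tier carousel.

>>> {"method": "apply_moves", "body": {
  "plan": [
    {"tx": 0.01, "ty": 0.08, "tz": 0, "wx": 0, "wy": 0, "wz": 0, "gripper": 0},
    {"tx": 0.02, "ty": 0.22, "tz": 0, "wx": 0, "wy": 0, "wz": 0, "gripper": 0},
    {"tx": 0.03, "ty": 0.36, "tz": 0, "wx": 0, "wy": 0, "wz": 0, "gripper": 0},
    {"tx": 0.04, "ty": 0.5, "tz": 0, "wx": 0, "wy": 0, "wz": 0, "gripper": 0},
    {"tx": 0.05, "ty": 0.64, "tz": 0, "wx": 0, "wy": 0, "wz": 0, "gripper": 0},
    {"tx": 0.06, "ty": 0.78, "tz": 0, "wx": 0, "wy": 0, "wz": 0, "gripper": 0},
    {"tx": 0.063, "ty": 0.9, "tz": 0, "wx": 0, "wy": 0, "wz": 0, "gripper": 0},
    {"tx": 0.063, "ty": 1.0, "tz": 0, "wx": 0, "wy": 0, "wz": 0, "gripper": 0}
  ]
}}

```text
clock: 5.85
tool_pos: [0.5173, -0.2501, 0.3491]
tcp_rot: [1.0, -0.007, -0.001, -0.0]
contact_force: [0.2, 0.2, -1.5]
gripper_width: 0.262
```

>>> {"method": "apply_moves", "body": {
  "plan": [
    {"tx": 0, "ty": 0.06, "tz": 0, "wx": 0, "wy": 0, "wz": 0, "gripper": 0},
    {"tx": 0, "ty": 0.09, "tz": 0, "wx": 0, "wy": 0, "wz": 0, "gripper": 0},
    {"tx": 0, "ty": 0.09, "tz": 0, "wx": 0, "wy": 0, "wz": 0, "gripper": 0},
    {"tx": 0, "ty": 0.09, "tz": 0, "wx": 0, "wy": 0, "wz": 0, "gripper": 0},
    {"tx": 0, "ty": 0.09, "tz": 0, "wx": 0, "wy": 0, "wz": 0, "gripper": 0}
  ]
}}

```text
clock: 6.35
tool_pos: [0.5181, -0.2735, 0.3511]
tcp_rot: [1.0, -0.005, 0.0, -0.0]
contact_force: [0.4, 1.2, -2.8]
gripper_width: 0.261
```

```bash
cat > sp.py <<'E'
from m import *
o=env.get_obs();t=o['tool_pos'];print(t,o['tcp_rot'].round(4),o['contact_force'].round(1),o['gripper_width'],o['clock'])
import sys
for n in ['side','top','wrist']:
    p=env.grab_frame(n);cv2.imwrite(f'pics/{n}{sys.argv[1]}.png',p['pixels']);w=cloud(p,o);z=w[...,2]
    gc=t[2]-.0585  # approx grip centre
    near=np.hypot(w[...,0]-t[0],w[...,1]-t[1])<.035
    tip=gc-.1305
    rod=near&(z>max(tip,.117)+.003)&(z<gc-.05)
    P=w[rod]
    if len(P)>20:
        for a,b in ((tip,tip+.04),(tip+.04,tip+.08)):
            Q=P[(P[:,2]>a)&(P[:,2]<b)]
            if len(Q)>15: print(n,'rod',len(Q),Q[:,2].mean().round(4),Q[:,2].min().round(4),circ(Q,.006)[0].round(4))
    fl=near&(z<gc-.024)&(z>gc-.039);P=w[fl]
    if len(P)>20: print(n,'flange',len(P),P[:,2].max().round(4),P.mean(0).round(4),circ(P,.026)[0].round(4))
E
python3 sp.py 4; python3 car.py
```

```text
[ 0.51808702 -0.27345693  0.35107194] [ 1.0e+00 -5.4e-03  1.0e-04 -2.0e-04] [ 0.4  1.2 -2.8] 0.2609191948600353 6.35
side rod 128 0.1844 0.1665 [ 0.519 -0.277]
side rod 82 0.2128 0.2022 [ 0.5192 -0.277 ]
side flange 750 0.2685 [ 0.5126 -0.2869  0.2644] [ 0.521  -0.2712]
top rod 60 0.1837 0.1659 [ 0.5192 -0.2746]
top rod 22 0.2071 0.2024 [ 0.519  -0.2749]
top flange 408 0.2683 [ 0.5147 -0.2622  0.2647] [ 0.5198 -0.281 ]
wrist rod 142 0.1801 0.1655 [ 0.5176 -0.2753]
wrist flange 2787 0.2686 [ 0.5177 -0.2609  0.2639] [ 0.5175 -0.282 ]
plate z [ 0.51762983 -0.26126903  0.10278802]
-1 457 (array([ 0.51789441, -0.26997919]), np.float64(0.06613910861176753))
```

View pics/side4.png

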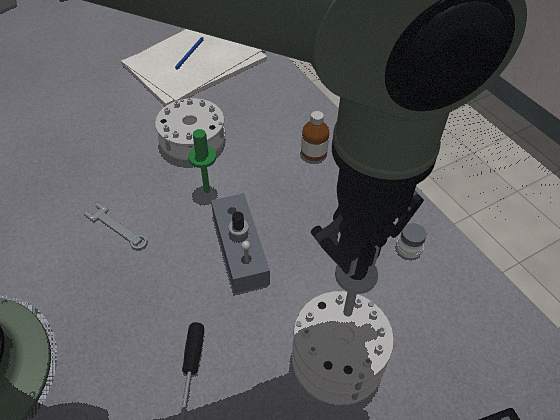

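View pics/wrist4.png

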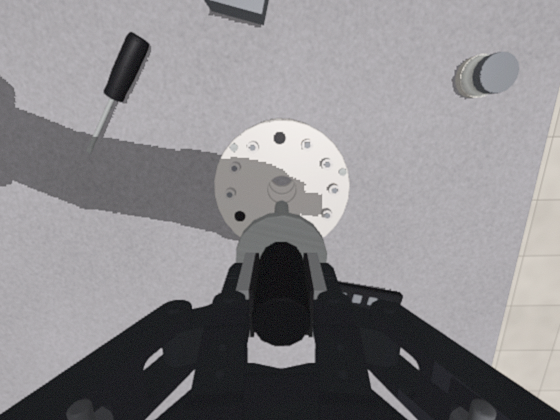

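The rod is vertical and within about 1 mm of the hole line in all three cameras. Lowering slowly.

>>> {"method": "apply_moves", "body": {
  "plan": [
    {"tx": 0, "ty": 0.003, "tz": 0.04, "wx": 0, "wy": 0, "wz": 0, "gripper": 0},
    {"tx": 0, "ty": 0.003, "tz": 0.08, "wx": 0, "wy": 0, "wz": 0, "gripper": 0},
    {"tx": 0, "ty": 0.003, "tz": 0.12, "wx": 0, "wy": 0, "wz": 0, "gripper": 0},
    {"tx": 0, "ty": 0.003, "tz": 0.15, "wx": 0, "wy": 0, "wz": 0, "gripper": 0},
    {"tx": 0, "ty": 0.003, "tz": 0.18, "wx": 0, "wy": 0, "wz": 0, "gripper": 0},
    {"tx": 0, "ty": 0.003, "tz": 0.21, "wx": 0, "wy": 0, "wz": 0, "gripper": 0},
    {"tx": 0, "ty": 0.003, "tz": 0.24, "wx": 0, "wy": 0, "wz": 0, "gripper": 0},
    {"tx": 0, "ty": 0.003, "tz": 0.27, "wx": 0, "wy": 0, "wz": 0, "gripper": 0}
  ]
}}

```text
clock: 7.35
tool_pos: [0.5177, -0.2759, 0.2693]
tcp_rot: [1.0, -0.006, 0.0, 0.0]
contact_force: [0.7, -0.2, -2.6]
gripper_width: 0.262
```

```bash
python3 sp.py 5;python3 -c "
import cv2;a=cv2.imread('pics/side5.png')[220:420,250:450];b=cv2.imread('pics/wrist5.png')[60:260,180:380]
cv2.imwrite('pics/c5.png',cv2.resize(cv2.hconcat([a,b]),None,fx=2,fy=2))"
```

```text
[ 0.51774322 -0.27585263  0.26929419] [ 1.0e+00 -6.3e-03  1.0e-04  0.0e+00] [ 0.7 -0.2 -2.6] 0.26237245380636204 7.35
side rod 49 0.1292 0.1211 [ 0.5187 -0.2797]
side flange 602 0.1866 [ 0.5124 -0.29    0.1826] [ 0.5205 -0.2733]
top flange 306 0.1863 [ 0.514  -0.2636  0.1816] [ 0.5187 -0.2829]
wrist flange 2782 0.1867 [ 0.5174 -0.2634  0.1821] [ 0.5171 -0.2844]
```

View pics/c5.png

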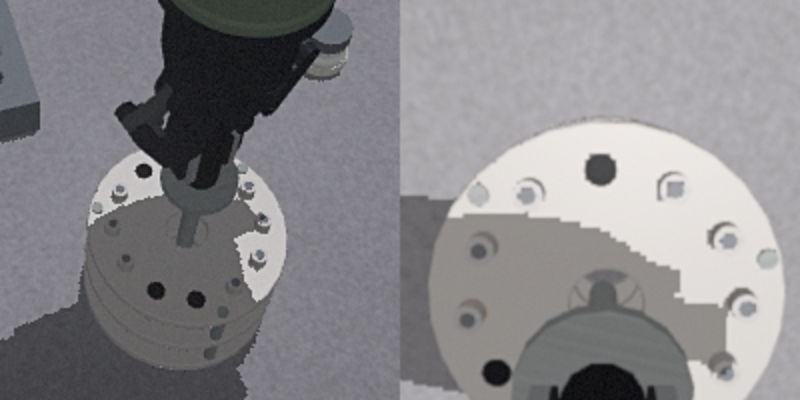

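The tip is in the top hole, with margin all round (left crop 187,240; right crop 603,290). Continuing.

>>> {"method": "apply_moves", "body": {
  "plan": [
    {"tx": 0, "ty": -0.004, "tz": 0.02, "wx": 0, "wy": 0, "wz": 0, "gripper": 0},
    {"tx": 0, "ty": -0.004, "tz": 0.05, "wx": 0, "wy": 0, "wz": 0, "gripper": 0},
    {"tx": 0, "ty": -0.004, "tz": 0.08, "wx": 0, "wy": 0, "wz": 0, "gripper": 0},
    {"tx": 0, "ty": -0.004, "tz": 0.11, "wx": 0, "wy": 0, "wz": 0, "gripper": 0},
    {"tx": 0, "ty": -0.004, "tz": 0.14, "wx": 0, "wy": 0, "wz": 0, "gripper": 0},
    {"tx": 0, "ty": -0.004, "tz": 0.17, "wx": 0, "wy": 0, "wz": 0, "gripper": 0},
    {"tx": 0, "ty": -0.004, "tz": 0.2, "wx": 0, "wy": 0, "wz": 0, "gripper": 0},
    {"tx": 0, "ty": -0.004, "tz": 0.2, "wx": 0, "wy": 0, "wz": 0, "gripper": 0}
  ]
}}

```text
clock: 8.3
tool_pos: [0.5173, -0.2744, 0.2086]
tcp_rot: [1.0, -0.006, -0.001, -0.0]
contact_force: [0.8, -0.0, -1.7]
gripper_width: 0.262
```

```bash
python3 sp.py 6;python3 -c "
import cv2;a=cv2.imread('pics/side6.png')[220:420,250:450];b=cv2.imread('pics/wrist6.png')[60:260,180:380]
cv2.imwrite('pics/c6.png',cv2.resize(cv2.hconcat([a,b]),None,fx=2,fy=2))"
```

```text
[ 0.51728872 -0.27442579  0.20861107] [ 1.0e+00 -6.3e-03 -8.0e-04 -4.0e-04] [ 0.8 -0.  -1.7] 0.26247865981438506 8.3
side flange 516 0.1261 [ 0.5122 -0.2892  0.122 ] [ 0.5195 -0.2716]
top flange 246 0.1261 [ 0.5148 -0.2622  0.123 ] [ 0.519  -0.2821]
wrist flange 2779 0.1261 [ 0.5168 -0.2619  0.1214] [ 0.5165 -0.2829]
```

View pics/c6.png

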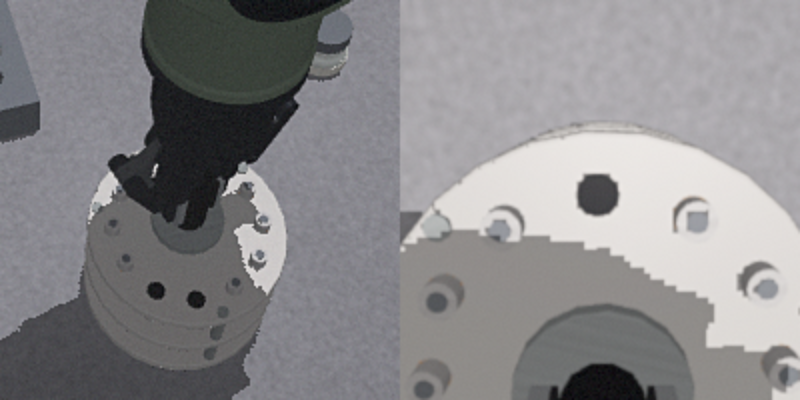

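About 11 mm is left. I'll creep to contact.

>>> {"method": "apply_moves", "body": {
  "plan": [
    {"tx": 0, "ty": 0, "tz": 0.008, "wx": 0, "wy": 0, "wz": 0, "gripper": 0},
    {"tx": 0, "ty": 0, "tz": 0.016, "wx": 0, "wy": 0, "wz": 0, "gripper": 0},
    {"tx": 0, "ty": 0, "tz": 0.024, "wx": 0, "wy": 0, "wz": 0, "gripper": 0},
    {"tx": 0, "ty": 0, "tz": 0.03, "wx": 0, "wy": 0, "wz": 0, "gripper": 0},
    {"tx": 0, "ty": 0, "tz": 0.033, "wx": 0, "wy": 0, "wz": 0, "gripper": 0},
    {"tx": 0, "ty": 0, "tz": 0.033, "wx": 0, "wy": 0, "wz": 0, "gripper": 0},
    {"tx": 0, "ty": 0, "tz": 0.033, "wx": 0, "wy": 0, "wz": 0, "gripper": 0}
  ]
}}

```text
clock: 9.15
tool_pos: [0.5178, -0.2746, 0.2001]
tcp_rot: [1.0, -0.006, 0.0, -0.0]
contact_force: [0.8, 0.4, -1.6]
gripper_width: 0.264
```

>>> {"method": "apply_moves", "body": {
  "plan": [
    {"tx": 0, "ty": 0, "tz": 0.003, "wx": 0, "wy": 0, "wz": 0, "gripper": 0},
    {"tx": 0, "ty": 0, "tz": 0.006, "wx": 0, "wy": 0, "wz": 0, "gripper": 0},
    {"tx": 0, "ty": 0, "tz": 0.008, "wx": 0, "wy": 0, "wz": 0, "gripper": 0},
    {"tx": 0, "ty": 0, "tz": 0.008, "wx": 0, "wy": 0, "wz": 0, "gripper": 0},
    {"tx": 0, "ty": 0, "tz": 0.008, "wx": 0, "wy": 0, "wz": 0, "gripper": 0}
  ]
}}

```text
clock: 9.65
tool_pos: [0.5177, -0.2746, 0.1977]
tcp_rot: [1.0, -0.006, -0.0, -0.0]
contact_force: [-0.3, 0.2, -2.0]
gripper_width: 0.26
```

>>> {"method": "apply_moves", "body": {
  "plan": [
    {"tx": 0, "ty": 0, "tz": 0.003, "wx": 0, "wy": 0, "wz": 0, "gripper": 0},
    {"tx": 0, "ty": 0, "tz": 0.005, "wx": 0, "wy": 0, "wz": 0, "gripper": 0},
    {"tx": 0, "ty": 0, "tz": 0.005, "wx": 0, "wy": 0, "wz": 0, "gripper": 0},
    {"tx": 0, "ty": 0, "tz": 0.005, "wx": 0, "wy": 0, "wz": 0, "gripper": 0}
  ]
}}

```text
clock: 10.05
tool_pos: [0.5179, -0.2746, 0.1975]
tcp_rot: [1.0, -0.006, 0.0, 0.0]
contact_force: [-6.9, 3.8, 22.2]
gripper_width: 0.255
```

The force rose to 22 N, so the flange is seated. I'll ease off and open.

>>> {"method": "apply_moves", "body": {
  "plan": [
    {"tx": 0, "ty": 0, "tz": -0.004, "wx": 0, "wy": 0, "wz": 0, "gripper": 0},
    {"tx": 0, "ty": 0, "tz": -0.004, "wx": 0, "wy": 0, "wz": 0, "gripper": 0},
    {"tx": 0, "ty": 0, "tz": -0.004, "wx": 0, "wy": 0, "wz": 0, "gripper": 0.35},
    {"tx": 0, "ty": 0, "tz": -0.004, "wx": 0, "wy": 0, "wz": 0, "gripper": 0.6},
    {"tx": 0, "ty": 0, "tz": -0.004, "wx": 0, "wy": 0, "wz": 0, "gripper": 0.8},
    {"tx": 0, "ty": 0, "tz": -0.004, "wx": 0, "wy": 0, "wz": 0, "gripper": 0.8},
    {"tx": 0, "ty": 0, "tz": -0.004, "wx": 0, "wy": 0, "wz": 0, "gripper": 0.8},
    {"tx": 0, "ty": 0, "tz": -0.004, "wx": 0, "wy": 0, "wz": 0, "gripper": 0.8}
  ]
}}

```text
clock: 10.85
tool_pos: [0.5177, -0.2746, 0.1974]
tcp_rot: [1.0, -0.006, -0.0, -0.0]
contact_force: [0.2, -0.9, 0.5]
gripper_width: 0.795
```

>>> {"method": "apply_moves", "body": {
  "plan": [
    {"tx": 0, "ty": 0, "tz": -0.06, "wx": 0, "wy": 0, "wz": 0, "gripper": 0.8},
    {"tx": 0, "ty": 0, "tz": -0.15, "wx": 0, "wy": 0, "wz": 0, "gripper": 0.8},
    {"tx": 0, "ty": 0, "tz": -0.28, "wx": 0, "wy": 0, "wz": 0, "gripper": 0.8},
    {"tx": 0, "ty": 0, "tz": -0.4, "wx": 0, "wy": 0, "wz": 0, "gripper": 0.8},
    {"tx": 0, "ty": 0, "tz": -0.5, "wx": 0, "wy": 0, "wz": 0, "gripper": 0.8},
    {"tx": 0, "ty": 0, "tz": -0.5, "wx": 0, "wy": 0, "wz": 0, "gripper": 0.8},
    {"tx": 0, "ty": 0, "tz": -0.5, "wx": 0, "wy": 0, "wz": 0, "gripper": 0.8}
  ]
}}

```text
clock: 11.55
tool_pos: [0.5177, -0.2747, 0.3476]
tcp_rot: [1.0, -0.006, 0.0, 0.0]
contact_force: [-0.5, -0.2, -1.2]
gripper_width: 0.802
```

Run:
```python
from m import *
o=env.get_obs();print(o['clock'],o['contact_force'].round(1),o['tool_pos'],o['gripper_width'])
im=[]
for n in ['side','top','wrist']:
    p=env.grab_frame(n);w=cloud(p,o);z=w[...,2];im.append(p['pixels'])
    g=np.hypot(w[...,0]-.518,w[...,1]+.276)<.035
    for a,b in ((.16,.173),(.107,.115)):
        P=w[g&(z>a)&(z<b)]
        if len(P): print(n,len(P),P.mean(0).round(4),np.percentile(P[:,2],95).round(4))
    if n!='wrist':print([(np.round(d['centre'],3).tolist(),round(d['p'],2)) for d in env.find_in('short_grip',p)])
a=cv2.resize(im[0][220:420,250:450],(400,400));b=cv2.resize(im[2][0:300,130:430],(400,400))
cv2.imwrite('pics/c7.png',cv2.hconcat([a,b]))
```

```text
11.55 [-0.5 -0.2 -1.2] [ 0.51770685 -0.27465781  0.34759065] 0.8017064152645593
side 247 [ 0.5172 -0.2799  0.1658] 0.1683
side 635 [ 0.5138 -0.2831  0.1114] 0.1136
[([0.489, -0.008, 0.072], 0.79)]
top 147 [ 0.5181 -0.2742  0.1659] 0.1681
top 359 [ 0.5153 -0.2706  0.1115] 0.1138
[([0.487, -0.005, 0.068], 0.54)]
wrist 600 [ 0.5177 -0.2757  0.1666] 0.168
wrist 1176 [ 0.5181 -0.2701  0.112 ] 0.1132
```

View pics/c7.png

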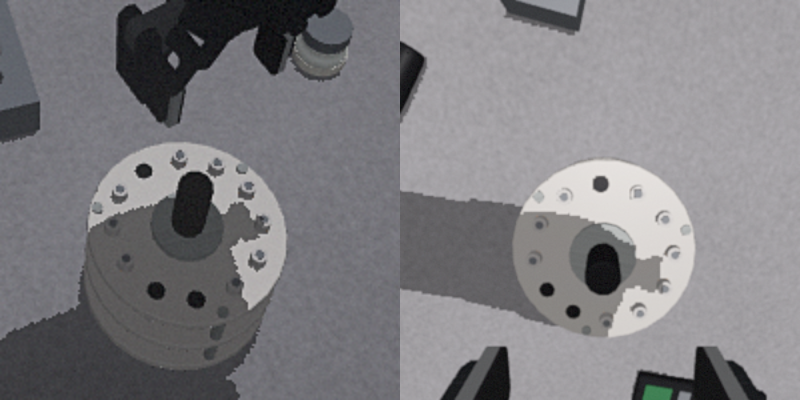

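The flange sits on the top tier at about 0.111 m. The grip top is at about 0.167 m (0.166 expected when seated), on the hole line. The gripper is clear.

```bash
python3 -c "
from station import env
print(env.job_done())"
```

```text
the job is handed in; nothing more can be done
None
```

The long black spindle is seated in the three-tier carousel and let go, and I handed the job in at about 11.7 s. The hand-in reports no verdict.

I gripped it by its black grip, lifted it out of the stand and lowered it slowly through the three holes. The force on the tool rose to 22 N at flange contact. I then eased off, opened the gripper and backed away.

**Last checks:**
- **Seating:** the flange top is at about 0.111 m, which is the seated height. The grip top reads about 0.167 m, against 0.166 m expected.
- **Alignment:** the grip is within about 2 mm of the hole line in all three cameras. I did not measure its tilt after letting go, but it looks upright in the pictures.
- **Short spindle:** it is still in the stand. Its position agrees to within about 5 mm with the first measurement, which is about the accuracy of that reading.
- **Gripper:** it is open, about 0.15 m above the point of release, and touching nothing.

No check failed. The side and top cameras disagreed by 2–6 mm in y, so I compared spindle and hole within each camera.

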